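Set forceps to the marked gap on the microscope stand's gauge rig

ROBOT

A 6-joint arm with a two-finger parallel gripper is mounted at the origin on the work surface. World frame = base frame: x ahead of the robot, y to its left, z up, the work surface at z = 0. Lengths are in m, angles in rad, forces in N, time in s.
With the tool pointing down it reaches from about 0.375 to 0.925 m from the base axis. Payload 5.7 kg.
Tool frame: the origin (TCP) lies between the finger pads; the fingertips stand 17 mm ahead of it and the grasp point (between the pads) lies 2 mm behind it; x points along the fingers, z is the direction in which the jaws open and shut, and the axes are right-handed (so a half turn about x gives the same grasp; the last joint's range is limited). The gripper opens to 85 mm and grips with 20 to 120 N. Pads are 22 mm wide; open, the fingers measure 114 mm over their backs; the gripper's body (76 mm by 85 mm) begins 54 mm behind the grasp point. The pads swing forward as they close: fully open they stand 13 mm farther back than shut.
Start: joints at [1.09, 0.359, 1.51, -0, 1.272, -0.115], TCP at [0.215, 0.56, 0.248] pointing down, gripper open.
Joint ranges: [-2.97, 2.97], [-1.01, 2.36], [0.21, 2.38], [-0.96, 4.11], [0.2, 2.71], [-2.98, 2.98]. Speed limits (rad/s): [2.39, 2.39, 3.14, 3.14, 3.14, 3.14].

INTERFACE

Orientations are given as a 3x3 rotation matrix whose columns are the frame's x, y, z axes.
In Python, from workcell import bot, viewer, masks_of gives the robot as it stands.
- The arm moves only by the tool carry_out, never from a script. Its arguments are lists of equal length, an entry for each row: "rot": the turn, a rotation vector about the world's x, y, z in rad, a list of three; "slide": the shift along the world's x, y, z in cm, a list of three; "fingers": the opening, from -1 (shut) to 1 (fully open). A call has 1 to 10 rows; each row shifts and turns the commanded pose from where the row before left it; what a row does not reach is not made up. A row lasts 1/8 s, in which the tool goes at most 62.5 mm and 10.7 degrees, less where a joint would pass 70% of its speed; a pose out of reach is approached as far as the arm can. A call is refused whole if a number of a shift passes 6.25 or a number of a turn 0.188, either way. A call with a gripper value outside its range is refused whole. The fingers move at their own pace and stop on an object; "squeeze" is the grip in N (left out, the last holds). Time passes only in rows, so rows that do not move let the fingers close. It gives the time, the measured TCP pose, the force and the opening at its end, in the units of the state.
- bot.read_state(): the state, without advancing time (a new reading comes with each control period).
- viewer.snapshot(name): name is "side" or "top"; returns a dict with "img" (420x560x3 uint8, red, green, blue), "vfov" (degrees; the focal length in pixels is half the picture's height over the tangent of half this angle, whatever the lens; pixels are square), "cx", "cy" (the principal point, pixels), "rvec" (rotation vector, rad) and "tvec" (3), from world to camera coordinates, as OpenCV has them. Camera axes: x right, y down, z forward; pixel columns grow to the right and rows downward; lengths in m; the calibration is good to about 2 mm. A picture is of the moment at which its call begins. There is no depth.
- bot.finish_job(): hands the job in, once; it reports no verdict.
Trained networks look in a picture, given as the dict that the camera call returned (one of the last four; its "shot" number tells which), for a name from the list of things; names that differ only in an ending like _2 or _b are one class to them, and where a whole thing is asked for, a point or a joint stands for the part that bears it (a point fixed in the world has none). Each returns a list of dicts, best first, with "p" (0 to 1); they miss things now and then, are a little off and sometimes report something else, mostly with a low value. They report only what shows in the picture. A call takes as long as a camera call. They do not tell look-alikes from the thing itself.
- masks_of(picture, name): "region" (420x560 bool, what is visible of it) and "pixel" ([column, row] in pixels, amid what is visible of it).
The state is a dict: "time_s": time; "joints": joint angles; "qd": joint speeds; "effort": joint torques, N m; "eef_pos": TCP position; "tool_rot": TCP orientation; "contact_force": force on the tool from outside, world axes, zero at the start; "moment": the same for the moment, N m; "width": finger opening in m.
Only numpy, scipy, OpenCV 4.12 (cv2) and the standard library are available. Lean on these libraries where they do the work, as an engineer would, in place of code of your own. Each camera call takes 0.05 s, during which the arm holds its last target. There are 200 camera calls.

TASK

Get the forceps ready for the microscope demonstration: push the white gauge plate square and flush into the corner of the aluminium fence, so that it lies under the forceps points. Then squeeze both jaws of the sprung forceps between the fingers until both orange points stand over the two green bands on the plate, one over each, and finish holding them there, steady, without letting go. Never pinch the points together, and leave the dishes, bottle and slide box where they are.

Things in the scene. Friction and masses are not known exactly. Their poses are not given: they have to be found in the camera images.
- rig: Fixed grey board with a black clamp holding the forceps, and a fence corner. Origin on the table, under the line midway between the jaws; +x points along the forceps from clamp to points (roughly away from the robot), +y left of it, z up. Board: x -150..150, y -105..55 mm, top 8 mm above the table. Clamp: x -140..-98, y -20..20, 73 mm high with its knob; jaws at 45 mm height.
- fence_corner (a point): Inner corner of the aluminium fence at board-top level (rig x 10, y 35, z 8 mm), axes as the rig's. Bars 8 mm thick, 12 mm high. Back fence: stop face looks to +x, runs from here 99 mm to -y. Side fence: stop face looks to -y, runs 66 mm to +x. A plate that is home extends from here to +x and -y.
- plate_mid (a point): Centre (half-way up) of the loose white gauge plate, 60 (its x) x 70 (its y) x 12 mm, about 0.15 kg, flat on the board, up to 0.3 rad out of square. Home: axes parallel to the rig's, this point 30 mm +x and 35 mm -y of the fence corner (rig x 40, y 0). On top two green bands along x, 40 x 6 mm, middle lines at y +10 and -10 mm from here; a short black bar marks its +x end.
- left_jaw: Left (+y) springy steel jaw, 140 mm long, 12 mm high, hinged in the clamp. Origin at its hinge (rig x -100, y 6, z 45 mm); its x axis runs along it to its point; splayed 0.135 rad outwards when free. Jaws are independent and equal. Spring: about 0.5 N at the pad per mm moved there, 4 to 5 N per pad at the marked gap. The point moves 1.9 mm for each mm at the pad.
- right_jaw: Right (-y) jaw, mirror image of the left one; hinge at rig x -100, y -6, z 45 mm.
- left_pad (a point): Middle of the outer face of the left jaw's blue grip pad (26 mm long, 16 mm high), 75 mm along the jaw, 45 mm above the table; at rig x about -26, y +22 mm when free. Free, the two pads' outer faces are about 45 mm apart; with the points 20 mm apart (the marked gap) about 29 mm.
- right_pad (a point): Middle of the outer face of the right jaw's blue grip pad, mirror image (y -22 mm when free).
- left_point (a point): Tip of the left jaw's bent-down orange point (3.6 mm thick), 25.5 mm above the table, so 5 mm above the plate when that lies below; at rig x about 39, y +25 mm when free.
- right_point (a point): Tip of the right jaw's orange point, mirror image (y -25 mm when free).
- dish_a: Closed clear culture dish, 94 mm across, 17.5 mm high, on the table left of the board; origin at the centre of its underside. Leave it.
- dish_b: Closed clear culture dish, same size, on the table right of the board; origin at the centre of its underside. Leave it.
- bottle: Small amber bottle with black cap, 36 mm across, 70 mm high, left of the board; origin at the centre of its underside. Leave it.
- slidebox: Blue slide box with white lid, 86 x 51 x 35 mm, right of the board; origin at the centre of its underside. Leave it.
Not all that is in view belongs to the job. What is meant by the part that bears plate_mid is not purple, and is the smaller of those in its own colour.

How it is judged:
By the outcome, as a careful person would: the job done as asked, in the order asked, and still so for the second after the job is handed in, while the arm keeps its last pose, push and grip.
It also fails if it takes over 64 s, if anything falls off the work surface, if the arm or the gripper's body presses on something with over 40 N, if the wrist force passes 120 N, or if a joint passes its speed limit or range.

## Working session

There is one attempt and no reset: what is moved stays moved. The work goes in short steps, Python scripts to look and compute and a tool call to move; the robot and the scene stay as the last step left them, time stands still between calls to the robot, and variables do not carry over. Pictures are saved under pics/ and viewed, about 8 in all and at most 12, crops included, and the job is handed in when it is done.

Besides the shell and the picture viewer there is one more tool, called as a command line: name --argument value ..., lists and objects as JSON in quotes. carry_out: Moves the arm, as the interface text tells. Its arguments: {"type":"object","properties":{"rot":{"type":"array"},"slide":{"type":"array"},"fingers":{"type":"array"},"squeeze":{"type":"number"}},"required":["rot","slide","fingers"]}

```bash
mkdir -p pics; ls; python3 - <<'E'
from workcell import bot, viewer, masks_of
import cv2,numpy as np
s=bot.read_state();print({k:np.round(v,3).tolist() for k,v in s.items()})
for n in("side","top"):
    d=viewer.snapshot(n);cv2.imwrite(f"pics/{n}0.png",d["img"][:,:,::-1])
    R=cv2.Rodrigues(np.array(d["rvec"]))[0];print(n,d["vfov"],d["cx"],d["cy"],(-R.T@np.array(d["tvec"]).ravel()).round(3),R.round(3).tolist())
    for o in("rig","plate_mid","left_jaw","left_point","right_point","left_pad","right_pad","dish_a","bottle","slidebox"):
        print(o,[(np.round(m["pixel"]).tolist(),round(m["p"],2),int(m["region"].sum())) for m in masks_of(d,o)][:4])
E
```

```text
pics
{'time_s': 0.0, 'joints': [1.09, 0.359, 1.511, 0.0, 1.273, -0.115], 'qd': [0.001, -0.001, -0.002, -0.001, -0.0, -0.001], 'effort': [0.001, -52.762, -27.862, -0.0, 0.013, 0.0], 'eef_pos': [0.214, 0.56, 0.247], 'tool_rot': [[-0.001, -0.934, 0.358], [-0.002, 0.358, 0.934], [-1.0, 0.0, -0.002]], 'contact_force': [-0.302, -0.075, 0.29], 'moment': [-0.007, -0.076, 0.065], 'width': 0.086}
side 48.49014089266699 275.22589339410007 211.60556760677161 [ 0.315 -0.532  0.646] [[0.881, -0.474, -0.005], [-0.324, -0.593, -0.737], [0.346, 0.651, -0.676]]
rig [([358.0, 317.0], 0.66, 2450), ([248.0, 268.0], 0.62, 10724)]
plate_mid [([360.0, 205.0], 0.78, 1641), ([404.0, 253.0], 0.68, 1104), ([289.0, 245.0], 0.61, 963), ([264.0, 188.0], 0.3, 1166)]
left_jaw []
left_point [([233.0, 238.0], 0.65, 348)]
right_point [([237.0, 255.0], 0.86, 310)]
left_pad [([228.0, 242.0], 0.91, 349)]
right_pad [([243.0, 256.0], 0.79, 426)]
dish_a [([264.0, 186.0], 0.67, 1194), ([354.0, 318.0], 0.65, 2401)]
bottle [([187.0, 202.0], 0.72, 481)]
slidebox [([284.0, 352.0], 0.79, 2294)]
top 46.49103367968119 269.10908782426554 209.07607812628706 [0.456 0.045 1.118] [[0.0, -0.999, 0.032], [-0.99, -0.005, -0.14], [0.14, -0.032, -0.99]]
rig [([285.0, 244.0], 0.81, 8302)]
plate_mid [([326.0, 128.0], 0.81, 790), ([282.0, 208.0], 0.76, 888), ([263.0, 129.0], 0.66, 1608)]
left_jaw [([199.0, 189.0], 0.73, 1330)]
left_point [([264.0, 244.0], 0.44, 42)]
right_point [([283.0, 243.0], 0.47, 48)]
left_pad [([201.0, 193.0], 0.68, 1331)]
right_pad []
dish_a [([202.0, 190.0], 0.76, 1254), ([360.0, 203.0], 0.76, 1259)]
bottle [([201.0, 263.0], 0.66, 227)]
slidebox [([365.0, 257.0], 0.73, 921)]
```

View pics/side0.png

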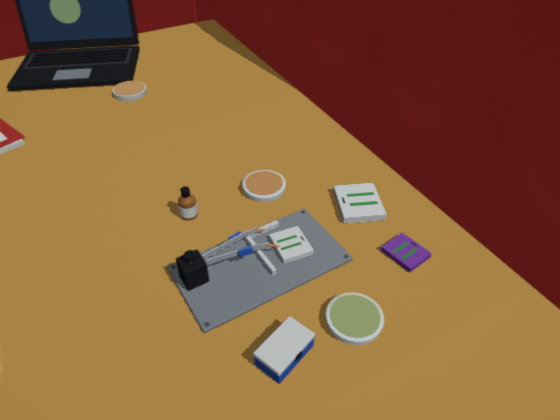

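View pics/top0.png

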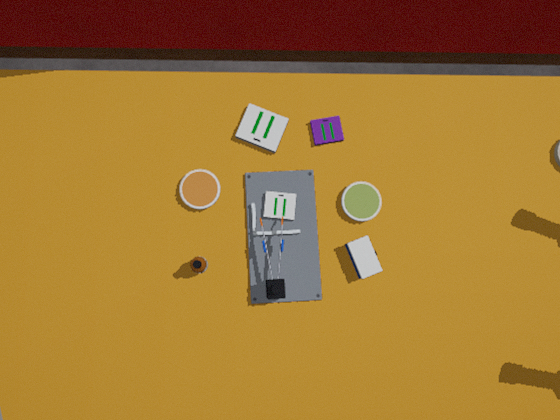

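The side view shows the board centred near (262,262), the white plate near (291,244) and the clamp at (192,269). In the top view the plate is near (281,206), the fence corner near (256,232) and the pads at (265,245) and (282,244). The purple plate and the larger white one off the board are decoys.

```bash
cat > h.py <<'E'
from workcell import bot, viewer, masks_of
import cv2,numpy as np
from scipy.optimize import least_squares
def cam(d):
    f=210/np.tan(np.radians(d["vfov"]/2))
    return np.array([[f,0,d["cx"]],[0,f,d["cy"]],[0,0,1]]),cv2.Rodrigues(np.array(d["rvec"],float))[0],np.array(d["tvec"],float).ravel()
def proj(d,P):
    K,R,t=cam(d);q=(np.atleast_2d(P)@R.T+t)@K.T;return q[:,:2]/q[:,2:]
def back(d,uv,z):
    K,R,t=cam(d);uv=np.atleast_2d(uv).astype(float);c=-R.T@t
    r=np.c_[uv,np.ones(len(uv))]@np.linalg.inv(K).T@R
    return c+r*((z-c[2])/r[:,2])[:,None]
def tri(ds,uvs):
    f=lambda p:np.concatenate([proj(d,p)[0]-u for d,u in zip(ds,uvs)])
    r=least_squares(f,[.5,0,.03]);return r.x,np.abs(r.fun).max()
def rig2w(p,q): # p=(x,y,yaw)
    c,s=np.cos(p[2]),np.sin(p[2]);q=np.atleast_2d(q)
    return np.c_[p[0]+c*q[:,0]-s*q[:,1],p[1]+s*q[:,0]+c*q[:,1],q[:,2]]
def quad(mask):
    c=max(cv2.findContours(mask.astype(np.uint8),0,1)[0],key=cv2.contourArea);h=cv2.convexHull(c)
    for e in np.linspace(.01,.12,40):
        a=cv2.approxPolyDP(h,e*cv2.arcLength(h,True),True)
        if len(a)<=4:break
    return a[:,0].astype(float)
E
python3 - <<'E'
from h import *
D={n:viewer.snapshot(n) for n in("side","top")}
box={"side":(160,200,360,340),"top":(236,160,330,312)}
for n,d in D.items():
    x0,y0,x1,y1=box[n];im=d["img"][y0:y1,x0:x1].astype(int)
    sat=im.max(2)-im.min(2)
    g=cv2.morphologyEx(((sat<45)).astype(np.uint8),cv2.MORPH_OPEN,np.ones((3,3)))
    q=quad(g)+[x0,y0];print(n,q.tolist());print(back(d,q,.008).round(4).tolist())
    w=(im.min(2)>140);k,l,st,ce=cv2.connectedComponentsWithStats(w.astype(np.uint8))
    for i in range(1,k):
        if st[i,4]>60: print(" white",st[i].tolist(),(ce[i]+[x0,y0]).round(1))
    cv2.imwrite(f"pics/{n}1.png",cv2.resize(d["img"][y0:y1,x0:x1,::-1],None,fx=4 if n=="side" else 3.9,fy=4 if n=="side" else 3.9,interpolation=cv2.INTER_CUBIC))
    for o in ("plate_mid","left_pad","right_pad","left_point","right_point"):
        print(o,[(np.round(m["pixel"],1).tolist(),round(m["p"],2),int(m["region"].sum())) for m in masks_of(d,o)][:3])
E
```

```text
side [[352.0, 257.0], [205.0, 332.0], [167.0, 269.0], [301.0, 209.0]]
[[0.7068, -0.0931, 0.008], [0.411, -0.1126, 0.008], [0.4001, 0.0411, 0.008], [0.6915, 0.0639, 0.008]]
 white [179, 0, 21, 23, 359] [350.1 210.7]
 white [25, 7, 12, 11, 87] [190.7 211.9]
 white [99, 20, 20, 13, 114] [269.7 225.7]
 white [109, 26, 45, 37, 871] [292.1 243.8]
 white [87, 34, 10, 12, 62] [251.2 239.1]
 white [98, 50, 18, 25, 116] [267.2 261.2]
 white [166, 93, 34, 47, 279] [338.8 318. ]
 white [107, 117, 48, 23, 660] [291.8 331.1]
plate_mid [([363.0, 199.5], 0.98, 1660), ([290.7, 244.7], 0.97, 1079), ([404.9, 253.8], 0.57, 1100)]
left_pad [([226.9, 242.1], 0.62, 395)]
right_pad [([241.8, 256.1], 0.88, 339)]
left_point [([233.8, 236.3], 0.83, 390), ([241.0, 251.1], 0.2, 341)]
right_point [([238.2, 251.9], 0.55, 350)]
top [[312.0, 170.0], [321.0, 298.0], [252.0, 303.0], [245.0, 173.0]]
[[0.7052, -0.0911, 0.008], [0.4119, -0.1077, 0.008], [0.4011, 0.047, 0.008], [0.697, 0.0646, 0.008]]
 white [27, 31, 34, 29, 742] [279.7 204.5]
 white [15, 43, 5, 28, 108] [253.4 215.6]
 white [20, 66, 16, 11, 68] [263.7 232.2]
 white [40, 69, 25, 5, 98] [288.1 231.2]
plate_mid [([279.7, 207.2], 0.71, 810), ([326.4, 127.4], 0.67, 754), ([262.9, 128.6], 0.56, 1674)]
left_pad [([264.4, 247.6], 0.61, 77)]
right_pad []
left_point [([262.6, 244.7], 0.59, 37)]
right_point [([281.0, 244.5], 0.66, 52)]
```

View pics/side1.png

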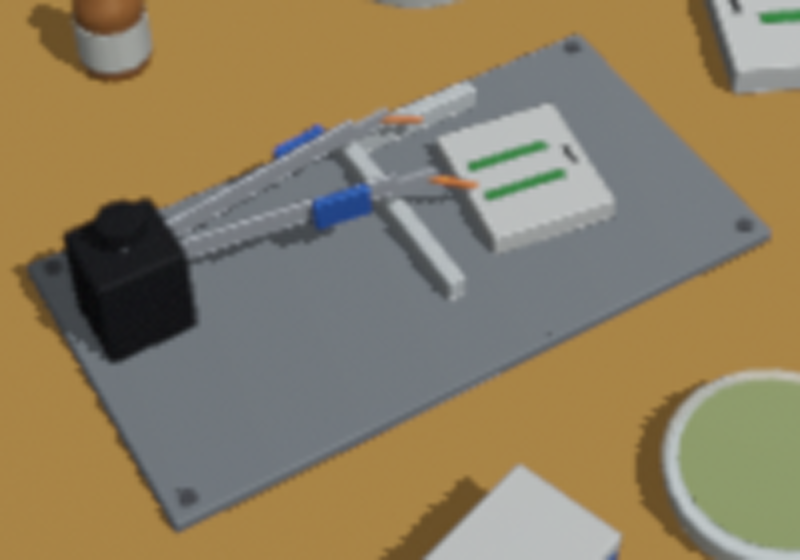

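View pics/top1.png

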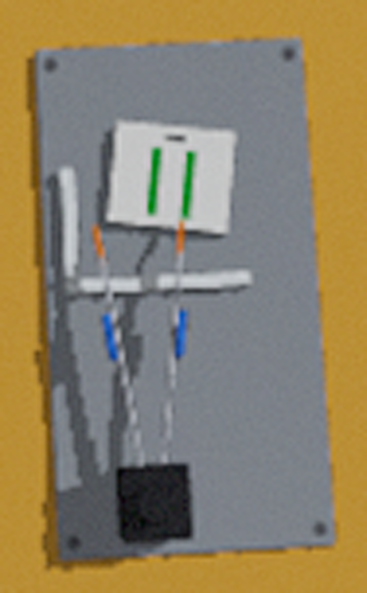

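Both crops show the board outline clearly. In the side crop, its corners are at (578,37), (770,235), (178,525) and (30,268), and the plate's top corners are at (437,138), (550,104), (614,198) and (497,238). In the top crop, the plate's corners are at (117,122), (236,130), (231,232) and (108,221). The plate sits about 25 mm off the back fence and turned.

```bash
cat >> h.py <<'E'
def fit(ds,uvs,local,x0):
    f=lambda p:np.concatenate([(proj(d,rig2w(p,local))-u).ravel() for d,u in zip(ds,uvs)])
    r=least_squares(f,x0,loss="soft_l1");return r.x,r.fun
E
python3 - <<'E'
from h import *
ds=[viewer.snapshot("side"),viewer.snapshot("top")]
S=lambda a:(np.array(a)+.5)/4-.5+[160,200]; T=lambda a:(np.array(a)+.5)/3.9-.5+[236,160]
L=np.array([[.15,.055,.008],[.15,-.105,.008],[-.15,-.105,.008],[-.15,.055,.008]])
us=[S([(578,37),(770,235),(178,525),(30,268)]),T([(37,50),(302,40),(335,545),(58,560)])]
pl=[S([(550,104),(614,198),(497,238),(437,138)]),T([(117,122),(236,130),(231,232),(108,221)])]
Lp=np.array([[.03,.035,.02],[.03,-.035,.02],[-.03,-.035,.02],[-.03,.035,.02]])
for sel in ([0],[1],[0,1]):
    r,e=fit([ds[i] for i in sel],[us[i] for i in sel],L,[.55,-.02,.05]);print("rig",r.round(4),np.abs(e).max().round(2))
    p,e=fit([ds[i] for i in sel],[pl[i] for i in sel],Lp,[.6,0,0]);print("plate",p.round(4),np.abs(e).max().round(2))
    c,s=np.cos(r[2]),np.sin(r[2]);v=p[:2]-r[:2];print("plate in rig mm",(1e3*np.array([c*v[0]+s*v[1],-s*v[0]+c*v[1]])).round(1),(p[2]-r[2]).round(3))
# heights, two views
for n,a,b in(("left pad",(303,143),(110,337)),("right pad",(343,205),(181,335)),("left tip",(420,120),(97,228)),("right tip",(475,184),(181,226)),("plate NE",(614,198),(236,130))):
    print(n,tri(ds,[S(a),T(b)]))
q=rig2w(r,[[-.025,.022,.045],[-.025,-.022,.045],[.039,.025,.0255],[.039,-.025,.0255]]);print(q.round(4))
for d in ds: print(proj(d,q).round(1).tolist())
E
```

```text
rig [0.5533 0.001  0.0528] 1.6
plate [ 0.6219 -0.0156 -0.0832] 0.65
plate in rig mm [ 67.7 -20.1] -0.136
rig [0.5522 0.003  0.0492] 0.71
plate [ 0.6212 -0.0156 -0.0735] 0.41
plate in rig mm [ 68. -22.] -0.123
rig [0.5528 0.0022 0.0506] 1.62
plate [ 0.6216 -0.0156 -0.0789] 0.6
plate in rig mm [ 67.8 -21.3] -0.13
left pad (array([0.52694931, 0.02120644, 0.04937814]), np.float64(0.6818160342822068))
right pad (array([ 0.52792294, -0.01869473,  0.04613154]), np.float64(0.4750090184469684))
left tip (array([0.59007616, 0.02861654, 0.02768653]), np.float64(0.20885832910212798))
right tip (array([ 0.59229855, -0.02016343,  0.02805477]), np.float64(0.6111186751666082))
plate NE (array([ 0.64817753, -0.05237235,  0.02079863]), np.float64(0.1610748239518216))
[[ 0.5267  0.023   0.045 ]
 [ 0.5289 -0.021   0.045 ]
 [ 0.5905  0.0292  0.0255]
 [ 0.593  -0.0207  0.0255]]
[[234.4, 236.6], [246.1, 252.0], [264.5, 230.2], [278.4, 246.8]]
[[263.2, 245.6], [283.2, 244.6], [260.3, 217.8], [282.5, 216.8]]
```

carry_out --rot '[[0,0,0.05],[0,0,0.05],[0,0,0.05],[0,0,0.05],[0,0,0.05],[0,0,0.05],[0,0,0.05],[0,0,0.067],[0,0,0],[0,0,0]]' --slide '[[3,-3.8,0],[3,-3.8,0],[3,-3.8,0],[3,-3.8,0],[3,-3.8,0],[3,-3.8,0],[3,-3.8,0],[3,-3.8,0],[3,-3.8,0],[3,-3.8,0]]' --fingers '[0,0,0,0,0,-0.1,-0.1,-0.1,-0.1,-0.1]' --squeeze 40

```text
time_s: 3.05
eef_pos: [0.5156, 0.179, 0.2485]
tool_rot: [[0.001, -0.999, -0.051], [0.0, -0.051, 0.999], [-1.0, -0.001, 0.0]]
contact_force: [0.6, 0.3, 0.5]
width: 0.0384
```

carry_out --rot '[[0,0,0],[0,0,0],[0,0,0],[0,0,0],[0,0,0],[0,0,0],[0,0,0],[0,0,0]]' --slide '[[3.2,-3.9,0],[3.2,-3.9,0],[3.2,-3.9,0],[3.2,-3.9,0],[3.2,-3.9,-3],[0,0,-6],[0,0,-6],[0,0,-4]]' --fingers '[-0.1,-0.1,-0.1,-0.1,-0.1,-0.1,-0.1,-0.1]'

```text
time_s: 4.05
eef_pos: [0.6731, -0.0148, 0.0551]
tool_rot: [[-0.003, -0.999, -0.051], [0.0, -0.051, 0.999], [-1.0, 0.003, 0.001]]
contact_force: [0.5, -0.2, -0.4]
width: 0.0384
```

carry_out --rot '[[0,0,0],[0,0,0],[0,0,0]]' --slide '[[0,0,-1.5],[0,0,-1],[0,0,0]]' --fingers '[-0.1,-0.1,-0.1]'

```text
time_s: 4.42
eef_pos: [0.6754, -0.0148, 0.0341]
tool_rot: [[0.001, -0.999, -0.051], [-0.0, -0.051, 0.999], [-1.0, -0.001, -0.0]]
contact_force: [-0.6, -0.3, 0.3]
width: 0.0383
```

carry_out --rot '[[0,0,0],[0,0,0]]' --slide '[[0,0,-0.3],[0,0,-0.2]]' --fingers '[-0.1,-0.1]'

```text
time_s: 4.68
eef_pos: [0.6754, -0.0148, 0.0294]
tool_rot: [[0.002, -0.999, -0.051], [-0.0, -0.051, 0.999], [-1.0, -0.002, -0.0]]
contact_force: [-0.4, -0.3, -0.0]
width: 0.0385
```

```bash
python3 - <<'E'
from h import *
o=[]
for n,b in(("side",(230,170,380,290)),("top",(236,140,336,260))):
    d=viewer.snapshot(n);x0,y0,x1,y1=b;o.append(cv2.resize(d["img"][y0:y1,x0:x1,::-1],(400,int(400*(y1-y0)/(x1-x0))),interpolation=cv2.INTER_CUBIC))
h=max(i.shape[0] for i in o);o=[cv2.copyMakeBorder(i,0,h-i.shape[0],0,0,0) for i in o]
cv2.imwrite("pics/c2.png",np.hstack(o));print(bot.read_state()["eef_pos"],bot.read_state()["contact_force"])
E
```

```text
[ 0.67481526 -0.01472904  0.02875164] [-0.25080685  0.59031291 -0.46411017]
```

View pics/c2.png

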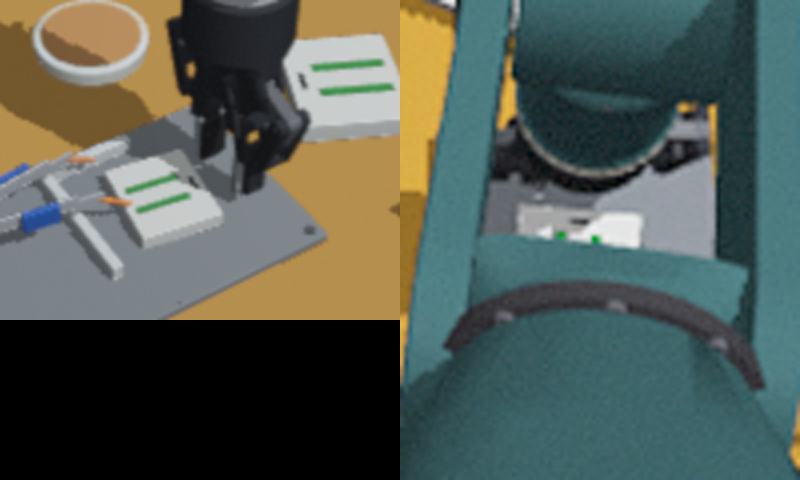

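The gripper stands behind the plate's +x face with the fingers near board level, clear of the decoy. Next I'll lower slightly and push toward the back fence.

carry_out --rot '[[0,0,0],[0,0,0],[0,0,0]]' --slide '[[0,0,-0.2],[0,0,-0.1],[0,0,0]]' --fingers '[-0.1,-0.1,-0.1]'

```text
time_s: 5.15
eef_pos: [0.6745, -0.0147, 0.0251]
tool_rot: [[-0.0, -0.999, -0.051], [-0.0, -0.051, 0.999], [-1.0, 0.0, -0.0]]
contact_force: [-0.2, -0.2, -0.3]
width: 0.0386
```

carry_out --rot '[[0,0,0],[0,0,0],[0,0,0],[0,0,0],[0,0,0],[0,0,0],[0,0,0],[0,0,0],[0,0,0]]' --slide '[[-0.4,-0.02,0],[-0.4,-0.02,0],[-0.4,-0.02,0],[-0.4,-0.02,0],[-0.4,-0.02,0],[-0.4,-0.02,0],[-0.4,-0.02,0],[-0.4,-0.02,0],[0,0,0]]' --fingers '[-0.1,-0.1,-0.1,-0.1,-0.1,-0.1,-0.1,-0.1,-0.1]'

```text
time_s: 6.28
eef_pos: [0.642, -0.0163, 0.0253]
tool_rot: [[-0.001, -0.999, -0.051], [-0.0, -0.051, 0.999], [-1.0, 0.001, -0.0]]
contact_force: [-0.8, 0.0, 0.9]
width: 0.0388
```

carry_out --rot '[[0,0,0],[0,0,0],[0,0,0],[0,0,0]]' --slide '[[-0.15,-0.01,0],[-0.15,-0.01,0],[-0.15,-0.01,0],[0,0,0]]' --fingers '[-0.1,-0.1,-0.1,-0.1]'

```text
time_s: 6.78
eef_pos: [0.638, -0.0166, 0.0253]
tool_rot: [[-0.0, -0.999, -0.051], [-0.0, -0.051, 0.999], [-1.0, 0.0, -0.0]]
contact_force: [0.6, -0.9, -0.5]
width: 0.038
```

carry_out --rot '[[0,0,0],[0,0,0],[0,0,0]]' --slide '[[-0.1,0,0],[-0.1,-0.01,0],[0,0,0]]' --fingers '[-0.1,-0.1,-0.1]'

```text
time_s: 7.15
eef_pos: [0.636, -0.0167, 0.0253]
tool_rot: [[-0.0, -0.999, -0.051], [-0.0, -0.051, 0.999], [-1.0, 0.0, -0.0]]
contact_force: [1.4, -0.1, -0.2]
width: 0.0387
```

carry_out --rot '[[0,0,0],[0,0,0]]' --slide '[[-0.1,0,0],[0,0,0]]' --fingers '[-0.1,-0.1]'

```text
time_s: 7.4
eef_pos: [0.6356, -0.0167, 0.0254]
tool_rot: [[0.001, -0.999, -0.051], [-0.0, -0.051, 0.999], [-1.0, -0.001, -0.0]]
contact_force: [1.9, 0.2, -0.6]
width: 0.0385
```

carry_out --rot '[[0,0,0],[0,0,0]]' --slide '[[-0.1,0,0],[0,0,0]]' --fingers '[-0.1,-0.1]'

```text
time_s: 7.65
eef_pos: [0.6355, -0.0167, 0.0257]
tool_rot: [[0.003, -0.999, -0.051], [-0.0, -0.051, 0.999], [-1.0, -0.003, -0.0]]
contact_force: [5.1, 0.9, -0.2]
width: 0.0385
```

carry_out --rot '[[0,0,0],[0,0,0],[0,0,0],[0,0,0],[0,0,-0.175],[0,0,-0.175],[0,0,-0.175],[0,0,-0.175],[0,0,-0.175],[0,0,-0.175]]' --slide '[[-0.05,0,0],[1.0,0.05,0],[1.0,0.05,1],[0,0,5],[0,-1,3],[0,-1,0],[0,-1,0],[0,-1,0],[0,-1,0],[0,-1,0]]' --fingers '[-0.1,-0.1,-0.1,-0.1,-1,-1,-1,-1,-1,-1]'

```text
time_s: 8.9
eef_pos: [0.6536, -0.0761, 0.1158]
tool_rot: [[-0.001, -0.536, 0.844], [-0.0, 0.844, 0.536], [-1.0, 0.0, -0.001]]
contact_force: [-0.1, -0.1, -0.2]
width: -0.0
```

carry_out --rot '[[0,0,-0.175],[0,0,-0.175],[0,0,-0.171],[0,0,0],[0,0,0],[0,0,0]]' --slide '[[-2,-0.5,0],[-2,-0.5,0],[-1.3,0,-3],[0,0,-3],[0,0,-2],[0,0,0]]' --fingers '[-1,-1,-1,-1,-1,-1]'

```text
time_s: 9.65
eef_pos: [0.5994, -0.0855, 0.0342]
tool_rot: [[-0.004, -0.051, 0.999], [0.001, 0.999, 0.051], [-1.0, 0.001, -0.004]]
contact_force: [0.7, 0.2, 0.6]
width: -0.0002
```

```bash
python3 - <<'E'
from h import *
o=[]
for n,b in(("side",(230,190,330,290)),("top",(236,170,336,270))):
    d=viewer.snapshot(n);x0,y0,x1,y1=b;o.append(cv2.resize(d["img"][y0:y1,x0:x1,::-1],(400,400),interpolation=cv2.INTER_CUBIC))
cv2.imwrite("pics/c3.png",np.hstack(o))
E
```

```text
(no output)
```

View pics/c3.png

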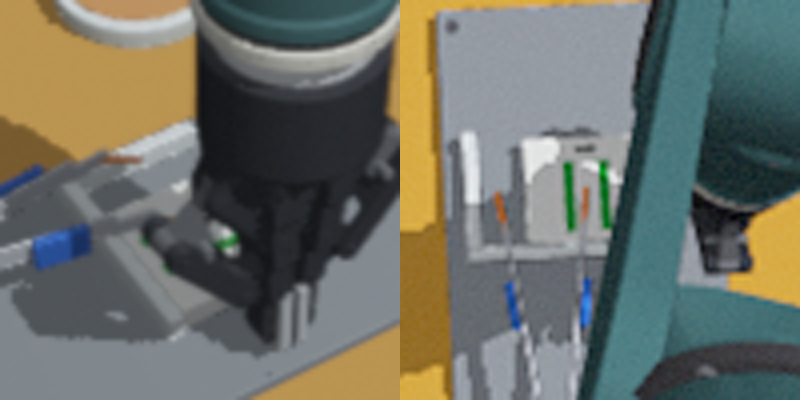

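The plate now lies square along the back fence, about 20 mm short of the side fence. The gripper stands off its −y face.

carry_out --rot '[[0,0,0],[0,0,0],[0,0,0]]' --slide '[[0,0,-0.3],[0,0,-0.2],[0,0,0]]' --fingers '[-1,-1,-1]'

```text
time_s: 10.12
eef_pos: [0.6007, -0.0857, 0.0305]
tool_rot: [[0.0, -0.051, 0.999], [-0.0, 0.999, 0.051], [-1.0, -0.0, 0.0]]
contact_force: [-0.1, -0.7, 0.2]
width: -0.0003
```

carry_out --rot '[[0,0,0],[0,0,0],[0,0,0],[0,0,0],[0,0,0],[0,0,0],[0,0,0],[0,0,0],[0,0,0]]' --slide '[[-0.02,0.45,0],[-0.02,0.45,0],[-0.02,0.45,0],[-0.02,0.45,0],[-0.02,0.45,0],[-0.02,0.45,0],[-0.02,0.45,0],[-0.02,0.45,0],[0,0,0]]' --fingers '[-1,-1,-1,-1,-1,-1,-1,-1,-1]'

```text
time_s: 11.25
eef_pos: [0.5989, -0.0492, 0.0303]
tool_rot: [[-0.0, -0.051, 0.999], [0.0, 0.999, 0.051], [-1.0, 0.0, -0.0]]
contact_force: [0.6, -0.3, 0.6]
width: -0.0001
```

carry_out --rot '[[0,0,0],[0,0,0],[0,0,0],[0,0,0]]' --slide '[[-0.01,0.15,0],[-0.01,0.15,0],[-0.01,0.1,0],[0,0,0]]' --fingers '[-1,-1,-1,-1]'

```text
time_s: 11.75
eef_pos: [0.5987, -0.0457, 0.0303]
tool_rot: [[-0.0, -0.051, 0.999], [0.0, 0.999, 0.051], [-1.0, 0.0, -0.0]]
contact_force: [-0.5, -0.6, -0.5]
width: -0.0002
```

carry_out --rot '[[0,0,0],[0,0,0]]' --slide '[[0,0.15,0],[0,0,0]]' --fingers '[-1,-1]'

```text
time_s: 12.0
eef_pos: [0.5987, -0.0441, 0.0303]
tool_rot: [[-0.0, -0.051, 0.999], [0.0, 0.999, 0.051], [-1.0, 0.0, -0.0]]
contact_force: [0.9, 0.2, -0.1]
width: -0.0003
```

carry_out --rot '[[0,0,0],[0,0,0]]' --slide '[[0,0.1,0],[0,0,0]]' --fingers '[-1,-1]'

```text
time_s: 12.25
eef_pos: [0.5987, -0.0431, 0.0303]
tool_rot: [[-0.0, -0.051, 0.999], [0.0, 0.999, 0.051], [-1.0, 0.0, -0.0]]
contact_force: [0.1, -0.9, -1.0]
width: -0.0001
```

carry_out --rot '[[0,0,0],[0,0,0]]' --slide '[[0,0.1,0],[0,0,0]]' --fingers '[-1,-1]'

```text
time_s: 12.5
eef_pos: [0.5987, -0.0421, 0.0303]
tool_rot: [[-0.0, -0.051, 0.999], [0.0, 0.999, 0.051], [-1.0, 0.0, -0.0]]
contact_force: [1.0, -0.3, -0.6]
width: -0.0002
```

carry_out --rot '[[0,0,0],[0,0,0]]' --slide '[[0,0.1,0],[0,0,0]]' --fingers '[-1,-1]'

```text
time_s: 12.75
eef_pos: [0.5987, -0.0411, 0.0303]
tool_rot: [[-0.0, -0.051, 0.999], [0.0, 0.999, 0.051], [-1.0, 0.0, -0.0]]
contact_force: [-0.5, 0.2, -0.0]
width: -0.0001
```

carry_out --rot '[[0,0,0],[0,0,0]]' --slide '[[0,0.1,0],[0,0,0]]' --fingers '[-1,-1]'

```text
time_s: 13.0
eef_pos: [0.5987, -0.0401, 0.0303]
tool_rot: [[-0.0, -0.051, 0.999], [0.0, 0.999, 0.051], [-1.0, 0.0, -0.0]]
contact_force: [1.4, -1.8, 0.6]
width: 0.0
```

carry_out --rot '[[0,0,0],[0,0,0]]' --slide '[[0,0.1,0],[0,0,0]]' --fingers '[-1,-1]'

```text
time_s: 13.25
eef_pos: [0.5986, -0.0399, 0.0302]
tool_rot: [[-0.0, -0.051, 0.999], [-0.001, 0.999, 0.051], [-1.0, -0.001, -0.0]]
contact_force: [-0.1, -4.4, 0.0]
width: -0.0003
```

```bash
python3 - <<'E'
from h import *
o=[]
for n,b in(("side",(230,190,330,290)),("top",(236,170,336,270))):
    d=viewer.snapshot(n);x0,y0,x1,y1=b;o.append(cv2.resize(d["img"][y0:y1,x0:x1,::-1],(400,400),interpolation=cv2.INTER_CUBIC))
cv2.imwrite("pics/c4.png",np.hstack(o))
E
```

```text
(no output)
```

View pics/c4.png

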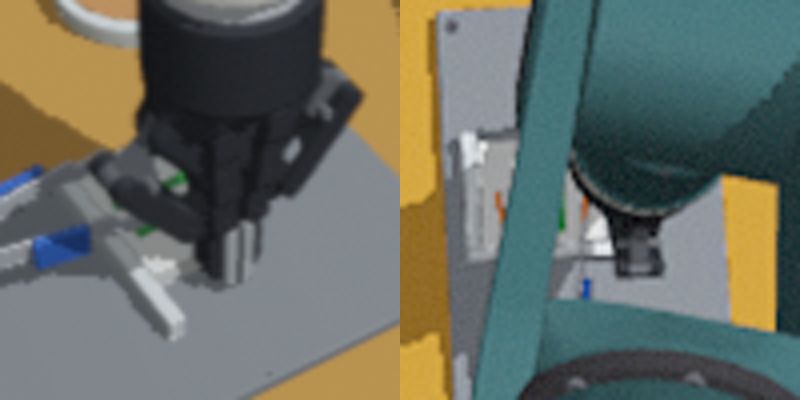

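carry_out --rot '[[0,0,0],[0,0,0],[0,0,0],[0,0,0],[0,0,0],[0,0,0.175],[0,0,0.175],[0,0,0.175],[0,0,0.175],[0,0,0.175]]' --slide '[[0,0.05,0],[0,0,0],[0.05,-1,0],[0.05,-1,1],[0,0,5],[0,0,3],[1.3,0,0],[1.3,1,0],[1.3,1,0],[1.3,1,0]]' --fingers '[-1,-1,-1,-1,-1,-1,-1,-1,-0.1,-0.1]'

```text
time_s: 14.6
eef_pos: [0.6523, -0.0288, 0.1211]
tool_rot: [[0.001, -0.802, 0.597], [0.0, 0.597, 0.802], [-1.0, -0.0, 0.001]]
contact_force: [-0.3, 0.1, 0.2]
width: 0.036
```

carry_out --rot '[[0,0,0.175],[0,0,0.175],[0,0,0.175],[0,0,0.171],[0,0,0],[0,0,0],[0,0,0],[0,0,0]]' --slide '[[1.3,1,0],[0,1,0],[0,1,0],[0,0.7,0],[0,0,-4],[0,0,-4],[0,0,-1],[0,0,0]]' --fingers '[-0.1,-0.1,-0.1,-0.1,-0.1,-0.1,-0.1,-0.1]'

```text
time_s: 15.6
eef_pos: [0.6647, 0.0081, 0.0304]
tool_rot: [[-0.001, -0.999, -0.051], [0.0, -0.051, 0.999], [-1.0, 0.001, 0.0]]
contact_force: [-0.4, -0.8, 0.4]
width: 0.0383
```

carry_out --rot '[[0,0,0],[0,0,0],[0,0,0],[0,0,0],[0,0,0],[0,0,0],[0,0,0],[0,0,0]]' --slide '[[0,0,-0.4],[-0.5,-0.025,0],[-0.5,-0.025,0],[-0.5,-0.025,0],[-0.5,-0.025,0],[-0.5,-0.025,0],[-0.4,-0.025,0],[0,0,0]]' --fingers '[-0.1,-0.1,-0.1,-0.1,-0.1,-0.1,-0.1,-0.1]'

```text
time_s: 16.6
eef_pos: [0.6353, 0.0068, 0.0262]
tool_rot: [[-0.0, -0.999, -0.051], [-0.0, -0.051, 0.999], [-1.0, 0.0, -0.0]]
contact_force: [-0.7, -0.1, 0.6]
width: 0.038
```

carry_out --rot '[[0,0,0],[0,0,0],[0,0,0]]' --slide '[[-0.1,0,0],[-0.1,0,0],[0,0,0]]' --fingers '[-0.1,-0.1,-0.1]'

```text
time_s: 16.98
eef_pos: [0.6343, 0.0067, 0.0264]
tool_rot: [[0.001, -0.999, -0.051], [-0.0, -0.051, 0.999], [-1.0, -0.001, -0.0]]
contact_force: [1.1, -0.1, -1.4]
width: 0.0382
```

carry_out --rot '[[0,0,0],[0,0,0]]' --slide '[[-0.1,0,0],[0,0,0]]' --fingers '[-0.1,-0.1]'

```text
time_s: 17.23
eef_pos: [0.6343, 0.0068, 0.0267]
tool_rot: [[0.003, -0.999, -0.051], [-0.0, -0.051, 0.999], [-1.0, -0.003, -0.0]]
contact_force: [5.8, 1.3, -1.1]
width: 0.0385
```

carry_out --rot '[[0,0,0],[0,0,0],[0,0,0],[0,0,0],[0,0,0],[0,0,0],[0,0,0],[0,0,0],[0,0,0],[0,0,0]]' --slide '[[1,0.05,0],[0.5,0.02,2],[0,0,5],[0,0,3.5],[-3,-0.1,0],[-3,-0.1,0],[-3,-0.1,0],[-3,-0.1,0],[-0.2,-0.2,0],[0,0,0]]' --fingers '[-0.1,-0.1,0.5,1,1,1,1,1,1,1]' --squeeze 20

```text
time_s: 18.48
eef_pos: [0.5264, 0.0013, 0.1315]
tool_rot: [[0.0, -0.999, -0.051], [-0.0, -0.051, 0.999], [-1.0, -0.0, -0.0]]
contact_force: [0.6, -1.3, 0.2]
width: 0.0853
```

```bash
python3 - <<'E'
from h import *
s=bot.read_state();print(s["time_s"],s["eef_pos"],s["tool_rot"],s["width"])
d=viewer.snapshot("side");cv2.imwrite("pics/c5.png",cv2.resize(d["img"][190:300,160:320,::-1],(800,550),interpolation=cv2.INTER_CUBIC))
E
```

```text
18.475 [0.52644946 0.00127996 0.13145463] [[ 4.91686317e-04 -9.98701953e-01 -5.09329677e-02]
 [-2.07315581e-04 -5.09330746e-02  9.98702047e-01]
 [-9.99999858e-01 -4.80488934e-04 -2.32089571e-04]] 0.0853263878304878
```

View pics/c5.png

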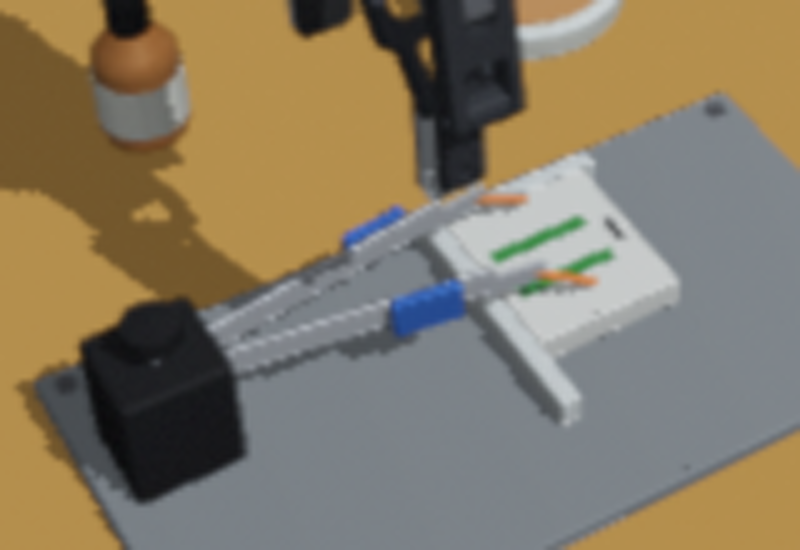

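The plate is seated in the corner with no visible gap, and the points stand above it at crop (525,200) and (595,282). Now I'll lower the open fingers around the pads.

carry_out --rot '[[0,0,0],[0,0,0],[0,0,0],[0,0,0],[0,0,0]]' --slide '[[0,0,-3],[0,0,-3],[0,0,-2],[0,0,-0.95],[0,0,0]]' --fingers '[1,1,1,1,1]'

```text
time_s: 19.15
eef_pos: [0.5261, 0.0015, 0.0413]
tool_rot: [[-0.001, -0.999, -0.051], [-0.0, -0.051, 0.999], [-1.0, 0.001, 0.0]]
contact_force: [0.9, 0.3, 0.1]
width: 0.0853
```

carry_out --rot '[[0,0,0],[0,0,0],[0,0,0],[0,0,0]]' --slide '[[0,0,0],[0,0,0],[0,0,0],[0,0,0]]' --fingers '[0.15,0.15,0.15,0.15]'

```text
time_s: 19.65
eef_pos: [0.5259, 0.0015, 0.0421]
tool_rot: [[0.001, -0.999, -0.051], [-0.0, -0.051, 0.999], [-1.0, -0.001, -0.0]]
contact_force: [-0.3, 0.4, -0.0]
width: 0.0492
```

```bash
cat >> h.py <<'E'
def rd(n=12):
    a=[]
    for _ in range(n):
        d=viewer.snapshot("side");s=bot.read_state();a.append(np.r_[s["contact_force"],s["eef_pos"],s["width"]])
    a=np.array(a);ry=np.array([-.0506,.9987,0]);f=a[:,:3]@ry
    print("t",s["time_s"],"Fy_rig %.2f +- %.2f"%(f.mean(),f.std()/n**.5),"pos",a[:,3:6].mean(0).round(4),"w %.4f"%a[:,6].mean());return d
E
python3 -c "
from h import *
rd()"
```

```text
t 20.25 Fy_rig 0.18 +- 0.17 pos [0.5257 0.0015 0.0418] w 0.0492
```

carry_out --rot '[[0,0,0],[0,0,0],[0,0,0],[0,0,0]]' --slide '[[0,0,0],[0,0,0],[0,0,0],[0,0,0]]' --fingers '[0.05,-0.05,-0.15,-0.21]'

```text
time_s: 20.75
eef_pos: [0.5263, 0.0015, 0.0421]
tool_rot: [[0.001, -0.999, -0.051], [-0.0, -0.051, 0.999], [-1.0, -0.001, -0.0]]
contact_force: [0.0, 0.7, 4.7]
width: 0.0339
```

```bash
python3 -c "
from h import *
d=rd(16);cv2.imwrite('pics/c6.png',cv2.resize(d['img'][190:300,160:320,::-1],(800,550),interpolation=cv2.INTER_CUBIC))"
```

```text
t 21.55 Fy_rig 0.66 +- 0.13 pos [0.5262 0.0014 0.0419] w 0.0338
```

View pics/c6.png

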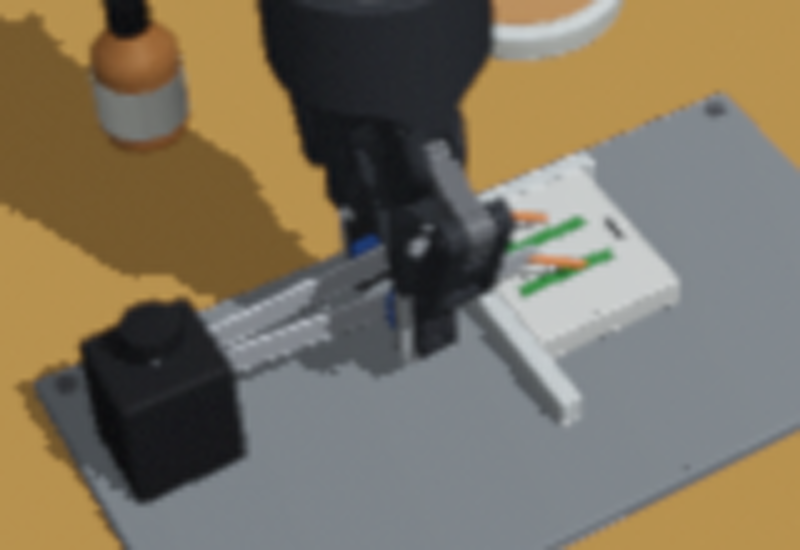

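Both points are moving inward together, with tips at crop (548,217) and (585,264). The net lateral force suggests the tool is about 0.5 mm too far to −y, so I'll correct that and close to 29 mm.

carry_out --rot '[[0,0,0],[0,0,0],[0,0,0],[0,0,0]]' --slide '[[0,0.06,0],[0,0,0],[0,0,0],[0,0,0]]' --fingers '[-0.23,-0.27,-0.32,-0.32]'

```text
time_s: 22.05
eef_pos: [0.5261, 0.002, 0.0419]
tool_rot: [[0.001, -0.999, -0.051], [-0.0, -0.051, 0.999], [-1.0, -0.001, -0.0]]
contact_force: [2.6, -0.2, 4.7]
width: 0.0292
```

```bash
python3 - <<'E'
from h import *
d=rd(24)
cv2.imwrite('pics/c7.png',cv2.resize(d['img'][210:270,240:310,::-1],(700,600),interpolation=cv2.INTER_CUBIC))
im=np.mean([viewer.snapshot("side")["img"].astype(float) for _ in range(6)],0);np.save("avg.npy",im)
r=[.5528,.0032,.0506]
P=rig2w(r,[[.039,.010,.0255],[.039,-.010,.0255],[.02,.01,.02],[.06,.01,.02],[.02,-.01,.02],[.06,-.01,.02],[.07,.035,.02],[.07,-.035,.02],[.01,-.035,.02]])
print("expected tips, band ends, corners (crop px):",((proj(d,P)-[240,210]+.5)*10-.5).round(0).tolist())
E
```

```text
t 23.25 Fy_rig 0.27 +- 0.09 pos [0.5261 0.002  0.0419] w 0.0291
expected tips, band ends, corners (crop px): [[288.0, 252.0], [343.0, 318.0], [200.0, 311.0], [384.0, 231.0], [254.0, 378.0], [440.0, 296.0], [361.0, 134.0], [558.0, 359.0], [277.0, 487.0]]
```

View pics/c7.png

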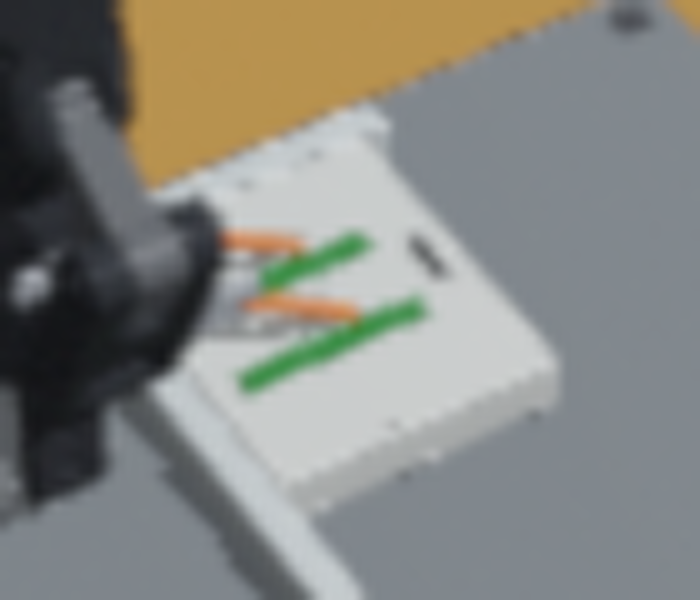

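The gap between the tips matches 20 mm: they differ by (56,65) px in the crop, against (55,66) expected. The net lateral force is close to its zero reading, so the grip is centred. I'll hold briefly, check it's steady and hand in.

carry_out --rot '[[0,0,0],[0,0,0],[0,0,0],[0,0,0],[0,0,0],[0,0,0]]' --slide '[[0,0,0],[0,0,0],[0,0,0],[0,0,0],[0,0,0],[0,0,0]]' --fingers '[-0.32,-0.32,-0.32,-0.32,-0.32,-0.32]'

```text
time_s: 24.3
eef_pos: [0.5261, 0.002, 0.0419]
tool_rot: [[0.001, -0.999, -0.051], [-0.0, -0.051, 0.999], [-1.0, -0.001, -0.0]]
contact_force: [3.0, 0.0, 5.8]
width: 0.0292
```

```bash
python3 - <<'E'
from h import *
d=rd(12)
t=viewer.snapshot("top")
for c in (d,t):
    h=cv2.cvtColor(c["img"],cv2.COLOR_RGB2HSV);P=proj(c,rig2w([.5528,.0033,.0506],[[.04,0,.02]]))[0].astype(int);x,y=P
    w=h[y-12:y+13,x-16:x+17].astype(int);g=(w[...,0]>45)&(w[...,0]<85)&(w[...,1]>90);o=(w[...,0]<14)&(w[...,1]>90)
    print("green px",g.sum(),"orange px",o.sum())
cv2.imwrite('pics/c8.png',cv2.resize(t['img'][180:250,236:336,::-1],(800,560),interpolation=cv2.INTER_CUBIC))
E
```

```text
t 24.9 Fy_rig -0.08 +- 0.13 pos [0.5261 0.002  0.0419] w 0.0291
green px 41 orange px 24
green px 0 orange px 0
```

View pics/c8.png

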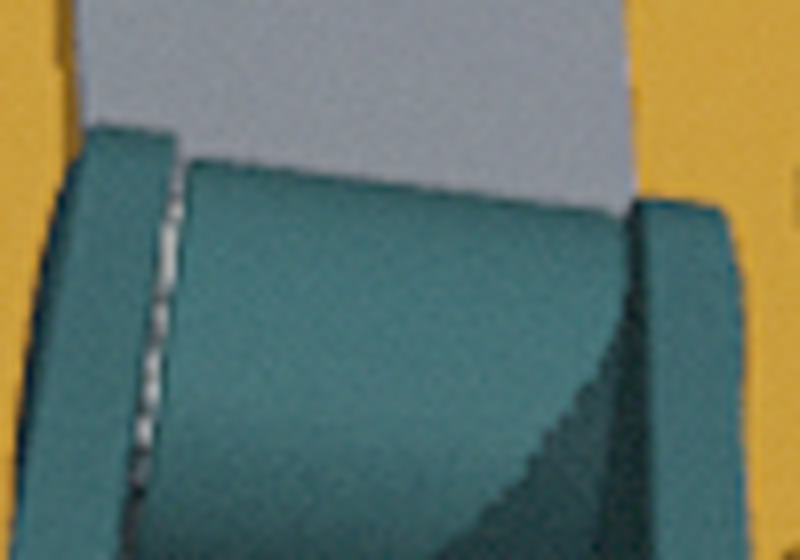

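The arm hides the plate from the top camera, so that view gives no check here. The grip is steady, with the width at 29.1 mm and the lateral force balanced at about 0 N.

```bash
python3 -c "
from workcell import bot
print(bot.finish_job())"
```

```text
the job is handed in; nothing more can be done
None
```

I pushed the plate into the fence corner, closed the gripper on both forceps pads and handed the job in with the arm still holding them. It took about 25 s of the 64 s allowed.

**Plate:** I pushed it to the back fence, then the side fence, then the back fence again. Each push stalled at about 5 N. The last stall was within 0.1 mm of where I predicted, and the side view shows no visible gap.

**Forceps:** The gripper holds steady at 29.1 mm, against about 29 mm for the marked gap. The net sideways force is −0.08 ± 0.13 N, so the jaws are centred. In the side view the points are about 20 mm apart and within about 0.5 mm of the band middle lines.

**Doubts and failed checks:**
- **Top camera:** the arm hid the plate in the last picture, so the points are checked from one camera only, plus force and opening.
- **Sideways position:** the side-view figure depends on the height assumed for the visible tips; a 2 mm difference would put both points about 1.4 mm off.
- **Along the forceps:** the same side view put the tips about 6 mm farther along than expected. That is still within the 40 mm bands.
- **Wrist force:** a steady 5–6 N upward force remains while gripping, well under the limit.
- **Other things:** I kept the arm clear of the dishes, bottle and slide box, but did not measure them again at the end.

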